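# Show which doming punch and hollow to use

## Robot

A 6-joint arm with a two-finger parallel gripper is mounted at the origin on the work surface. World frame = base frame: x ahead of the robot, y to its left, z up, the work surface at z = 0. Lengths are in m, angles in degrees, forces in N, time in s.
With the tool pointing down it reaches from about 0.275 to 0.825 m from the base axis. Payload 4.9 kg.
Tool frame: the origin (TCP) lies between the finger pads; the fingertips stand ctrl.tip_reach ahead of it and the grasp point (between the pads) lies 2 mm behind it (ctrl.tip_reach is the distance from the TCP to the fingertips, in m); x points along the fingers, y is the direction in which the jaws open and shut, and the axes are right-handed (so a half turn about x gives the same grasp; the last joint's range is limited). The gripper opens to 85 mm and grips with 20 to 120 N. Pads are 22 mm wide; open, the fingers measure 114 mm over their backs; the gripper's body (76 mm by 85 mm) begins 54 mm behind the grasp point. The pads swing forward as they close: fully open they stand 13 mm farther back than shut.
Start: joints at [-83.549, 18.69, -11.035, 60.275, 0, 82.311], TCP at [0.134, -0.533, 0.248] pointing down, gripper open.
Joint ranges: [-152.03, 152.03], [-55.5, 102.48], [-74.3, 77.21], [-110.64, 120.58], [-84.22, 78.4], [-180, 180]. Speed limits (degrees/s): [147.25, 147.25, 180, 180, 180, 180].

## Interface

Orientations are given as a 3x3 rotation matrix whose columns are the frame's x, y, z axes.
In Python, from cell import readout, eyes, ctrl gives the robot as it stands.
- The arm moves only by the tool move_arm, never from a script. Its argument "commands" is a list of rows, each a list of 3 entries, a list of its own where there are three numbers: the closure in counts, from 0 (fully open) to 255 (shut), then the shift along the tool's x, y, z in cm, then the turn, a rotation vector about the tool's x, y, z in degrees. A call has 1 to 20 rows; each row is the pose to reach, as a shift and turn from the pose commanded when the call began, along the tool's axes at that moment; what a row does not reach only later rows make up. A row lasts 1/8 s, in which the tool goes at most 62.5 mm and 10.7 degrees, less where a joint would pass 70% of its speed; a pose out of reach is approached as far as the arm can. A call with a gripper value outside its range is refused whole. The fingers move at their own pace and stop on an object; "newtons" is the grip in N (left out, the last holds). Time passes only in rows, so rows that repeat a pose let the fingers close. It gives the time, the measured TCP pose, the force and the opening at its end, in the units of the state.
- readout.read_state(): the state, without advancing time (a new reading comes with each control period).
- eyes.snapshot(name): name is "scene" or "top"; returns a dict with "pixels" (384x512x3 uint8, red, green, blue), "vertical_fov" (degrees; the focal length in pixels is half the picture's height over the tangent of half this angle, whatever the lens; pixels are square), "cx", "cy" (the principal point, pixels), "camera_from_world" (4x4, takes a point from world to camera coordinates). Camera axes: x right, y down, z forward; pixel columns grow to the right and rows downward; lengths in m; the calibration is good to about 2 mm. A picture is of the moment at which its call begins. There is no depth.
- ctrl.close_job(): hands the job in, once; it reports no verdict.
The state is a dict: "time_s": time; "joints": joint angles; "dq": joint speeds; "tau": joint torques, N m; "eef_pos": TCP position; "ee_rot": TCP orientation; "contact_force": force on the tool from outside, world axes, zero at the start; "wrist_torque": the same for the moment, N m; "width": opening from 0.0 (shut) to 1.0 (fully open).
Only numpy, scipy, OpenCV 4.12 (cv2) and the standard library are available. Lean on these libraries where they do the work, as an engineer would, in place of code of your own. Each camera call takes 0.05 s, during which the arm holds its last target.

## Task

Show the apprentice which tools to start with: point from straight above at the doming punch with the largest ball in the wooden stand, holding the fingertips close above the ball (about 15 mm) for a good two seconds; then point in the same way, as long, at the widest hollow of the steel doming block, 15 mm above its mouth, and finally draw well clear of both. Touch nothing at all, lift no punch out, and come down over no other punch or hollow.

Things in the scene. Friction and masses are not known exactly. Their poses are not given: they have to be found in the camera images.
- stand: Fixed varnished wooden punch stand, 54 x 206 x 36 mm. Origin: centre of its underside, on the bench; z up, y along its length. Four square sockets along its y at -75, -25, +25 and +75 mm hold the four punches, in any order.
- block: Fixed square steel doming block, 120 x 120 x 45 mm, flat on top, with four round hollows of different width sunk into its top, 28 mm either way from its middle. Origin: centre of its underside, on the bench; z up.
- punch12_top (a point): Topmost point of the ball of the steel doming punch with a 12 mm ball (the smallest of the four: 12, 17, 24, 34 mm). The punch stands loose and upright in a stand socket, ball up, on a 9 mm shank; this point is 92 mm above the bench for all four. Neighbours stand 50 mm apart.
- punch17_top (a point): Topmost point of the ball of the steel doming punch with a 17 mm ball (a middle size of the four: 12, 17, 24, 34 mm). The punch stands loose and upright in a stand socket, ball up, on a 9 mm shank; this point is 92 mm above the bench for all four. Neighbours stand 50 mm apart.
- punch24_top (a point): Topmost point of the ball of the steel doming punch with a 24 mm ball (a middle size of the four: 12, 17, 24, 34 mm). The punch stands loose and upright in a stand socket, ball up, on a 9 mm shank; this point is 92 mm above the bench for all four. Neighbours stand 50 mm apart.
- punch34_top (a point): Topmost point of the ball of the steel doming punch with a 34 mm ball (the largest of the four: 12, 17, 24, 34 mm). The punch stands loose and upright in a stand socket, ball up, on a 9 mm shank; this point is 92 mm above the bench for all four. Neighbours stand 50 mm apart.
- hollow18 (a point): Centre of the mouth of the 18 mm wide hollow (the narrowest of the four: 18, 24, 31, 42 mm), level with the block's top, 45 mm above the bench; the hollow goes about 9 mm down from there. Neighbouring hollows are 56 mm apart.
- hollow24 (a point): Centre of the mouth of the 24 mm wide hollow (a middle size of the four: 18, 24, 31, 42 mm), level with the block's top, 45 mm above the bench; the hollow goes about 12 mm down from there. Neighbouring hollows are 56 mm apart.
- hollow31 (a point): Centre of the mouth of the 31 mm wide hollow (a middle size of the four: 18, 24, 31, 42 mm), level with the block's top, 45 mm above the bench; the hollow goes about 16 mm down from there. Neighbouring hollows are 56 mm apart.
- hollow42 (a point): Centre of the mouth of the 42 mm wide hollow (the widest of the four: 18, 24, 31, 42 mm), level with the block's top, 45 mm above the bench; the hollow goes about 17 mm down from there. Neighbouring hollows are 56 mm apart.
- hammer: Bystander: hammer lying loose at the far side of the bench, not part of the job. Origin in its handle, on the bench.
- loupe: Bystander: black watchmaker's eyepiece, 38 mm wide and 28 mm high, loose on the bench, near the robot. Origin: centre of its underside.
- jar: Bystander: small glass jar with a metal cap, 60 mm wide and 70 mm high, loose on the bench. Origin: centre of its underside.
Not all that is in view belongs to the job. Leave any blue or red look-alike of the part that bears punch34_top alone.

How it is judged (in metres and radians):
On the way, in this order (a step that is already met when the one before it is completed fails the run):
1. fingertips held close above the largest ball for 1.8 s (grasp point within 18 mm sideways, 12 to 55 mm above its top) (horizontal distance between the grasp point and punch34_top below 0.018 m and z of the grasp point in the frame of punch34_top between 0.012 and 0.055 m), for 1.8 s.
2. then fingertips held close above the widest hollow for 1.8 s (same tolerances, from its mouth) (horizontal distance between the grasp point and hollow42 below 0.018 m and z of the grasp point in the frame of hollow42 between 0.012 and 0.055 m), for 1.8 s.
At the end, for the whole second after the job is handed in: The hand is over 100 mm from the largest ball and the widest hollow; the four punches stand in their sockets, upright within 0.15 rad and within 12 mm of where they were; hammer, eyepiece and jar within 15 mm of where they were (distance between the grasp point and punch34_top above 0.1 m and distance between the grasp point and hollow42 above 0.1 m and distance of each of punch12_top, punch17_top, punch24_top, punch34_top from where it was at the start of the episode below 0.012 m and angle between each of punch12_top, punch17_top, punch24_top, punch34_top's own z axis and vertical below 0.15 rad and distance of each of hammer, loupe, jar from where it was at the start of the episode below 0.015 m); the robot touches nothing.
It fails at once if the robot touches something (contact force between any of the fingers, the arm and anything else above 0.5 N).
It fails at once if a punch is lifted or knocked (height (world z) of any of punch12_top, punch17_top, punch24_top, punch34_top above 0.098 m or distance of any of punch12_top, punch17_top, punch24_top, punch34_top from where it was at the start of the episode above 0.012 m).
It fails at once if the hand comes down close over another punch or hollow ((horizontal distance between the grasp point and punch12_top below 0.015 m and z of the grasp point in the frame of punch12_top below 0.045 m) or (horizontal distance between the grasp point and punch17_top below 0.015 m and z of the grasp point in the frame of punch17_top below 0.045 m) or (horizontal distance between the grasp point and punch24_top below 0.015 m and z of the grasp point in the frame of punch24_top below 0.045 m) or (horizontal distance between the grasp point and hollow18 below 0.015 m and z of the grasp point in the frame of hollow18 below 0.045 m) or (horizontal distance between the grasp point and hollow24 below 0.015 m and z of the grasp point in the frame of hollow24 below 0.045 m) or (horizontal distance between the grasp point and hollow31 below 0.015 m and z of the grasp point in the frame of hollow31 below 0.045 m)).
It fails at once if a bystander is disturbed (distance of any of hammer, loupe, jar from where it was at the start of the episode above 0.015 m).
It also fails if it takes over 54 s, if anything falls off the work surface, if the arm or the gripper's body presses on something with over 40 N, if the wrist force passes 120 N, or if a joint passes its speed limit or range.

## Working session

There is one attempt and no reset: what is moved stays moved. The work goes in short steps, Python scripts to look and compute and a tool call to move; the robot and the scene stay as the last step left them, time stands still between calls to the robot, and variables do not carry over. Pictures are saved under pics/ and viewed, and the job is handed in when it is done.

Besides the shell and the picture viewer there is one more tool, called after ">>>" by a JSON object that holds its "method" and its "body", one argument or row to a line. move_arm: Moves the arm, as the interface text tells. Its arguments: {"type":"object","properties":{"commands":{"type":"array","items":{"type":"array"}},"newtons":{"type":"number"}},"required":["commands"]}

```bash
mkdir -p pics; ls
python3 - <<'E'
from cell import readout, eyes, ctrl
import cv2,pickle
s=readout.read_state(); print(s['time_s'],s['eef_pos'],s['ee_rot'],s['width'],ctrl.tip_reach)
for n in("scene","top"):
    d=eyes.snapshot(n); pickle.dump(d,open(n+'.pkl','wb'))
    cv2.imwrite(f'pics/{n}0.png',cv2.cvtColor(d['pixels'],cv2.COLOR_RGB2BGR)); print(n,d['vertical_fov'],d['cx'],d['cy'],d['camera_from_world'])
E
```

```text
pics
0.0 [ 0.13430846 -0.53280144  0.24749708] [[-1.97422423e-04  2.44303259e-01 -9.69698860e-01]
 [ 1.68327305e-03 -9.69697424e-01 -2.44303240e-01]
 [-9.99998564e-01 -1.68049889e-03 -2.19789076e-04]] 1.0006994852041158 0.017
scene 56.82131824647058 254.32881091537902 195.23346248162483 [[ 0.87698903  0.48043683 -0.00840793 -0.52121018]
 [ 0.3123068  -0.5832081  -0.74988851 -0.17955804]
 [-0.36517763  0.65501814 -0.6615108   1.26573255]
 [ 0.          0.          0.          1.        ]]
top 42.90648626247568 254.9565433390021 192.7029622474941 [[-0.0105179  -0.99988831 -0.01061761 -0.0577115 ]
 [-0.99650402  0.01136121 -0.08276872  0.59928409]
 [ 0.0828801   0.00970993 -0.99651222  1.26712466]
 [ 0.          0.          0.          1.        ]]
```

View pics/scene0.png

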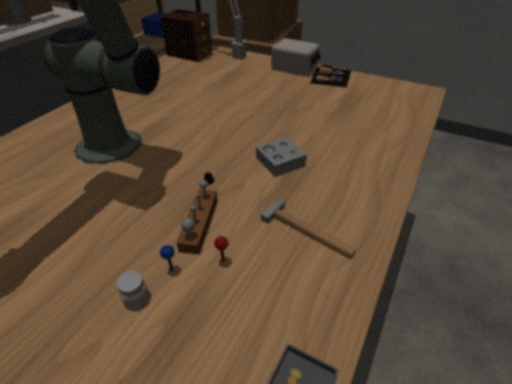

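View pics/top0.png

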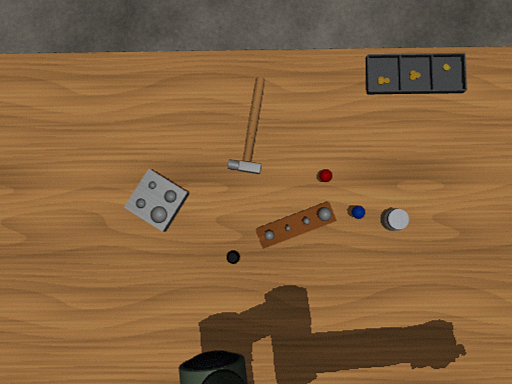

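```bash
cat > h.py <<'E'
import numpy as np,pickle
def ray(d,u,v,z):
    M=d['camera_from_world'];f=d['pixels'].shape[0]/2/np.tan(np.radians(d['vertical_fov']/2))
    r=M[:3,:3].T@np.array([(u-d['cx'])/f,(v-d['cy'])/f,1]);c=-M[:3,:3].T@M[:3,3]
    return c+r*(z-c[2])/r[2]
def proj(d,p):
    M=d['camera_from_world'];f=d['pixels'].shape[0]/2/np.tan(np.radians(d['vertical_fov']/2))
    q=M[:3,:3]@np.array(p)+M[:3,3];return np.array([d['cx']+f*q[0]/q[2],d['cy']+f*q[1]/q[2]]),f/q[2]
E
python3 - <<'E'
import cv2,pickle,numpy as np
t=pickle.load(open('top.pkl','rb'))['pixels'][:,:,::-1];s=pickle.load(open('scene.pkl','rb'))['pixels'][:,:,::-1]
a=cv2.resize(t[190:260,245:345],(800,560),interpolation=cv2.INTER_CUBIC)
b=cv2.resize(t[160:240,115:195],(560,560),interpolation=cv2.INTER_CUBIC)
c=cv2.resize(s[165:260,140:240],(600,570),interpolation=cv2.INTER_CUBIC)
for n,i in zip('abc',(a,b,c)): cv2.imwrite(f'pics/crop_{n}.png',i)
E
```

```text
(no output)
```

View pics/crop_a.png

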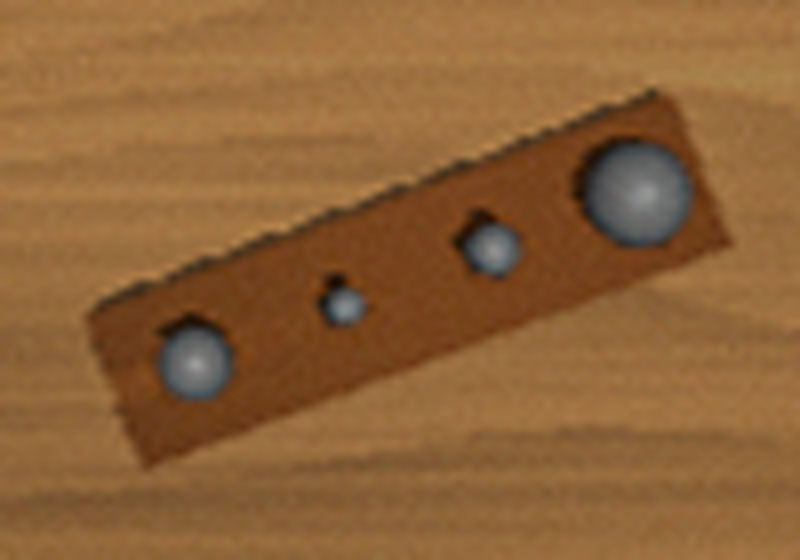

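View pics/crop_b.png

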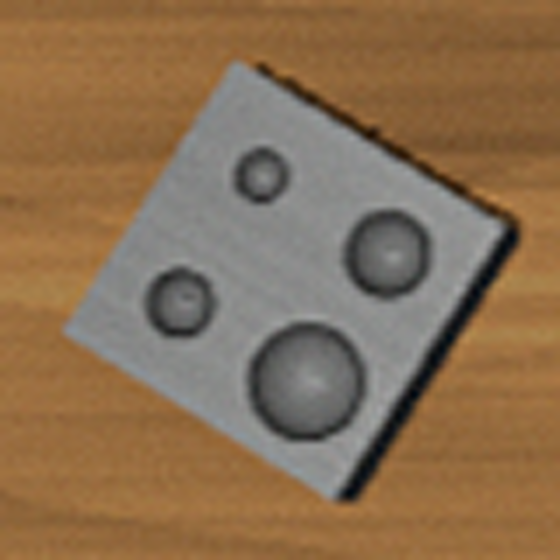

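View pics/crop_c.png

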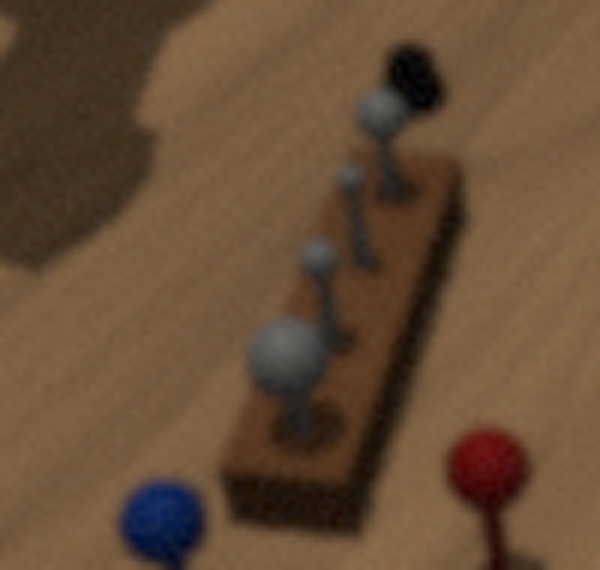

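Run:
```python
from h import *
import cv2
t=pickle.load(open('top.pkl','rb'));s=pickle.load(open('scene.pkl','rb'))
for n,(x,y),r in (('34',(637,192),17),('17',(492,248),8.5),('12',(345,305),6),('24',(196,361),12)):
    print(n,ray(t,245+(x+.5)/8-.5,190+(y+.5)/8-.5,.092-r/1000))
print('34 size px exp',[34e-3*proj(t,[.58,-.2,.075])[1]],'meas',(692-582)/8)
print('scene 34',ray(s,140+288.5/6-.5,165+358.5/6-.5,.075))
for n,(x,y),w in (('42',(307,381),117),('31',(388,254),86),('24',(180,303),68),('18',(262,175),56)):
    p=ray(t,115+(x+.5)/7-.5,160+(y+.5)/7-.5,.045); print(n,p,'w',w/7/proj(t,p)[1])
c=[ray(t,115+x/7-.5,160+y/7-.5,.045) for x,y in((238,62),(512,225),(342,497),(65,330))]
print(np.mean(c,0)); print(*c)
print('red/blue',ray(t,326,176,.08),ray(t,358,212,.08),'jar',ray(t,397,219,.07),'loupe',ray(t,233,257,.028))
```

```text
34 [ 0.53952838 -0.23917215  0.075     ]
17 [ 0.52214536 -0.19227914  0.0835    ]
12 [ 0.50478621 -0.14580253  0.086     ]
24 [ 0.48781661 -0.09912353  0.08      ]
34 size px exp [np.float64(13.412869112577535)] meas 13.75
scene 34 [ 0.539365  -0.2366197  0.075    ]
42 [0.54426201 0.18685702 0.045     ] w 0.04341856583588484
31 [0.59119235 0.15692685 0.045     ] w 0.03200499853886853
24 [0.57379024 0.23436394 0.045     ] w 0.02529255155956799
18 [0.62128289 0.20412878 0.045     ] w 0.020888803084461872
[0.58288251 0.19391615 0.045     ]
[0.66405854 0.2136113  0.045     ] [0.60168559 0.11090894 0.045     ] [0.50138671 0.17381366 0.045     ] [0.56439921 0.27733071 0.045     ]
red/blue [ 0.63440331 -0.24521475  0.08      ] [ 0.54233457 -0.32354178  0.08      ] jar [ 0.52394892 -0.4235428   0.07      ] loupe [ 0.4306439  -0.00524822  0.028     ]
```

Candidates for the largest ball are the grey one in the stand (324,213), the red one (326,176) and the blue one (358,212). The grey one at the stand's right end is meant: it is the only steel ball of about 34 mm standing in the wooden stand, and the crop confirms it. The widest hollow is at top-view pixel (158.5,214), measured at 43 mm. I'll move high over the ball while shutting the fingers.

>>> {"method": "move_arm", "body": {
  "commands": [
    [255,[0,-2,-5],[0,0,0]],
    [255,[0,-4,-10],[0,0,0]],
    [255,[0,-6,-15],[0,0,0]],
    [255,[0,-8,-20],[0,0,0]],
    [255,[0,-10,-25],[0,0,0]],
    [255,[0,-12,-30],[0,0,0]],
    [255,[0,-14,-35],[0,0,0]],
    [255,[0,-16,-40],[0,0,0]],
    [255,[0,-17.7,-44],[0,0,0]],
    [255,[0,-18.4,-46],[0,0,0]],
    [255,[0,-18.7,-46.5],[0,0,0]],
    [255,[0,-18.7,-46.5],[0,0,0]],
    [255,[0,-18.7,-46.5],[0,0,0]],
    [255,[0,-18.7,-46.5],[0,0,0]]
  ]
}}

```text
time_s: 1.85
eef_pos: [0.5389, -0.2393, 0.2484]
ee_rot: [[-0.0, 0.243, -0.97], [-0.0, -0.97, -0.243], [-1.0, 0.0, 0.0]]
contact_force: [0.2, -0.2, -0.1]
width: -0.001
```

Run:
```python
from cell import readout, eyes, ctrl
from h import *
import cv2
print(ctrl.tip_reach)
d=eyes.snapshot('scene');t=eyes.snapshot('top')
for z in(.249,.231,.218):print(z,proj(d,[.539,-.239,z]))
im=d['pixels'][:,:,::-1]
cv2.imwrite('pics/s1.png',cv2.resize(im[40:260,100:320],(600,600),interpolation=cv2.INTER_CUBIC))
cv2.imwrite('pics/t1.png',t['pixels'][:,:,::-1])
```

```text
0.017
0.249 (array([175.79076439, 167.43214435]), np.float64(474.74786460838556))
0.231 (array([177.09271116, 174.17566382]), np.float64(467.30534784311794))
0.218 (array([178.00790335, 178.9159623 ]), np.float64(462.0736952774545))
```

View pics/s1.png

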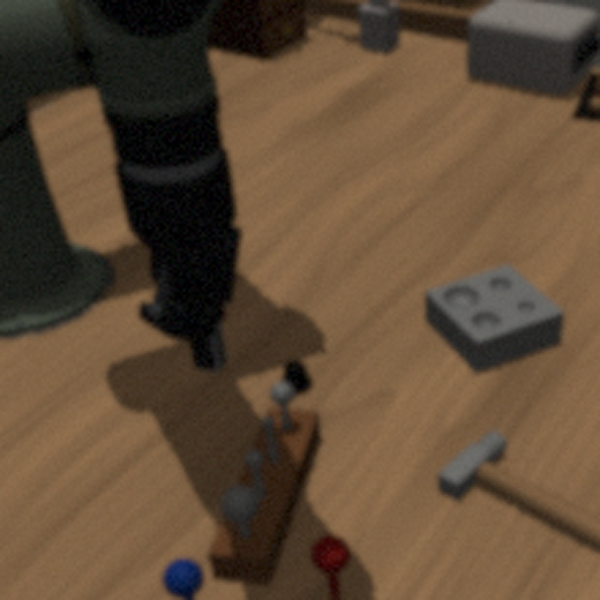

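The fingertips appear at scene pixel (177,175). That matches tip height 0.231, so the 17 mm reach holds with the fingers shut. I'll descend so the tips stop about 15 mm above the ball, with the TCP at about 0.124.

>>> {"method": "move_arm", "body": {
  "commands": [
    [255,[2,0,0],[0,0,0]],
    [255,[4.5,0,0],[0,0,0]],
    [255,[7,0,0],[0,0,0]],
    [255,[9.5,0,0],[0,0,0]],
    [255,[11.5,0,0],[0,0,0]],
    [255,[12.3,0,0],[0,0,0]],
    [255,[12.3,0,0],[0,0,0]],
    [255,[12.3,0,0],[0,0,0]]
  ]
}}

```text
time_s: 2.95
eef_pos: [0.5402, -0.2388, 0.1263]
ee_rot: [[0.001, 0.244, -0.97], [-0.001, -0.97, -0.244], [-1.0, 0.001, -0.001]]
contact_force: [0.1, -0.8, 0.1]
width: -0.002
```

Run:
```python
from cell import readout, eyes
from h import *
import cv2
d=eyes.snapshot('scene');print(readout.read_state()['eef_pos'])
cv2.imwrite('pics/s2.png',cv2.resize(d['pixels'][130:260,120:250,::-1],(600,600),interpolation=cv2.INTER_CUBIC))
```

```text
[ 0.54022482 -0.23882626  0.12631655]
```

View pics/s2.png

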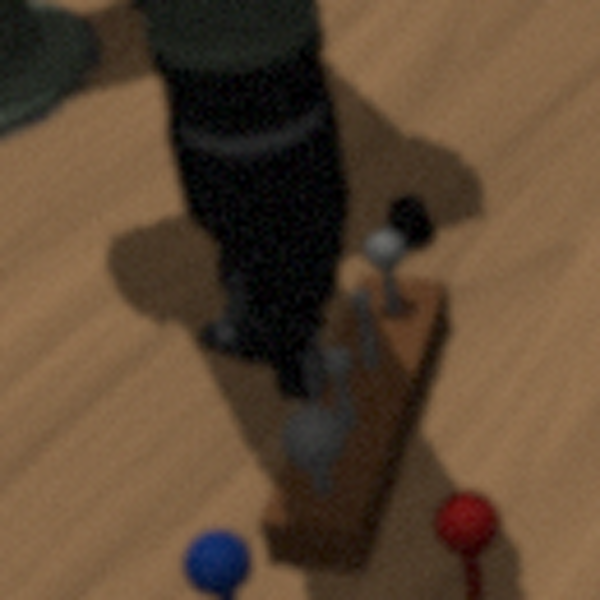

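The tips sit just above the grey ball in the stand (ball at crop pixel (313,432), tip at (293,392)) with a visible gap and all punches upright. I'll hold here.

>>> {"method": "move_arm", "body": {
  "commands": [
    [255,[0,0,0],[0,0,0]],
    [255,[0,0,0],[0,0,0]],
    [255,[0,0,0],[0,0,0]],
    [255,[0,0,0],[0,0,0]],
    [255,[0,0,0],[0,0,0]],
    [255,[0,0,0],[0,0,0]],
    [255,[0,0,0],[0,0,0]],
    [255,[0,0,0],[0,0,0]],
    [255,[0,0,0],[0,0,0]],
    [255,[0,0,0],[0,0,0]],
    [255,[0,0,0],[0,0,0]],
    [255,[0,0,0],[0,0,0]],
    [255,[0,0,0],[0,0,0]],
    [255,[0,0,0],[0,0,0]],
    [255,[0,0,0],[0,0,0]],
    [255,[0,0,0],[0,0,0]],
    [255,[0,0,0],[0,0,0]],
    [255,[0,0,0],[0,0,0]],
    [255,[0,0,0],[0,0,0]],
    [255,[0,0,0],[0,0,0]]
  ]
}}

```text
time_s: 5.5
eef_pos: [0.5396, -0.2384, 0.1253]
ee_rot: [[-0.0, 0.244, -0.97], [0.0, -0.97, -0.244], [-1.0, -0.0, 0.0]]
contact_force: [-0.2, 0.9, 0.6]
width: 0.003
```

>>> {"method": "move_arm", "body": {
  "commands": [
    [255,[-3,0,0],[0,0,0]],
    [255,[-7,0,0],[0,0,0]],
    [255,[-11,0,0],[0,0,0]],
    [255,[-13,0,0],[0,0,0]],
    [255,[-13,-3,-0.8],[0,0,0]],
    [255,[-13,-8,-2.1],[0,0,0]],
    [255,[-13,-13,-3.4],[0,0,0]],
    [255,[-13,-18,-4.7],[0,0,0]],
    [255,[-13,-23,-6.1],[0,0,0]],
    [255,[-13,-28,-7.4],[0,0,0]],
    [255,[-13,-33,-8.7],[0,0,0]],
    [255,[-13,-37.5,-9.9],[0,0,0]],
    [255,[-13,-40,-10.5],[0,0,0]],
    [255,[-13,-41.2,-10.9],[0,0,0]],
    [255,[-13,-41.2,-10.9],[0,0,0]],
    [255,[-13,-41.2,-10.9],[0,0,0]]
  ]
}}

```text
time_s: 7.5
eef_pos: [0.5448, 0.1867, 0.2552]
ee_rot: [[-0.0, 0.243, -0.97], [-0.0, -0.97, -0.243], [-1.0, 0.0, 0.0]]
contact_force: [0.3, -0.3, -0.0]
width: -0.003
```

>>> {"method": "move_arm", "body": {
  "commands": [
    [255,[3,0,0],[0,0,0]],
    [255,[6,0,0],[0,0,0]],
    [255,[9,0,0],[0,0,0]],
    [255,[12,0,0],[0,0,0]],
    [255,[14.5,0,0],[0,0,0]],
    [255,[16.5,0,0],[0,0,0]],
    [255,[17.4,0,0],[0,0,0]],
    [255,[17.7,0,0],[0,0,0]],
    [255,[17.7,0,0],[0,0,0]]
  ]
}}

```text
time_s: 8.62
eef_pos: [0.5452, 0.1875, 0.0788]
ee_rot: [[0.001, 0.244, -0.97], [0.0, -0.97, -0.244], [-1.0, 0.0, -0.001]]
contact_force: [0.5, -0.3, -0.4]
width: 0.003
```

Run:
```python
from cell import readout, eyes
from h import *
import cv2
d=eyes.snapshot('scene');print(readout.read_state()['eef_pos'])
cv2.imwrite('pics/s3.png',cv2.resize(d['pixels'][80:200,220:340,::-1],(600,600),interpolation=cv2.INTER_CUBIC))
```

```text
[0.545278   0.18767353 0.07904494]
```

View pics/s3.png

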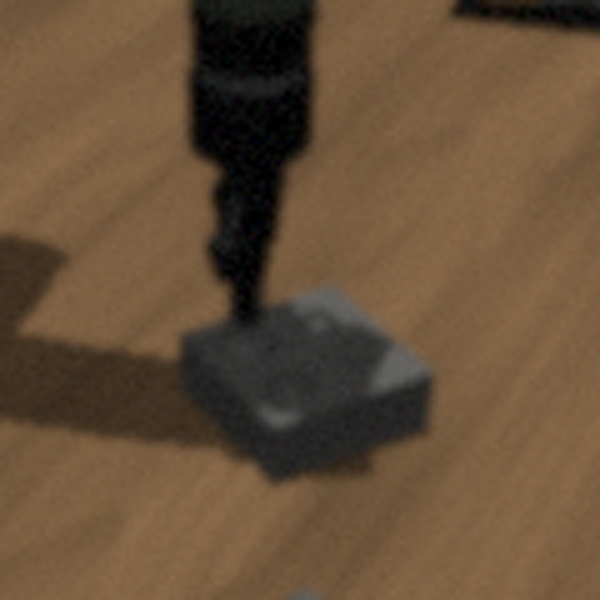

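The tip (crop pixel (247,320)) is just above the block's robot-side corner, where the widest hollow lies. I'll hold here.

>>> {"method": "move_arm", "body": {
  "commands": [
    [255,[0,0,0],[0,0,0]],
    [255,[0,0,0],[0,0,0]],
    [255,[0,0,0],[0,0,0]],
    [255,[0,0,0],[0,0,0]],
    [255,[0,0,0],[0,0,0]],
    [255,[0,0,0],[0,0,0]],
    [255,[0,0,0],[0,0,0]],
    [255,[0,0,0],[0,0,0]],
    [255,[0,0,0],[0,0,0]],
    [255,[0,0,0],[0,0,0]],
    [255,[0,0,0],[0,0,0]],
    [255,[0,0,0],[0,0,0]],
    [255,[0,0,0],[0,0,0]],
    [255,[0,0,0],[0,0,0]],
    [255,[0,0,0],[0,0,0]],
    [255,[0,0,0],[0,0,0]],
    [255,[0,0,0],[0,0,0]],
    [255,[0,0,0],[0,0,0]],
    [255,[0,0,0],[0,0,0]],
    [255,[0,0,0],[0,0,0]]
  ]
}}

```text
time_s: 11.18
eef_pos: [0.5446, 0.1877, 0.0783]
ee_rot: [[-0.0, 0.244, -0.97], [-0.0, -0.97, -0.244], [-1.0, 0.0, 0.0]]
contact_force: [0.3, -0.7, -0.4]
width: 0.003
```

>>> {"method": "move_arm", "body": {
  "commands": [
    [255,[-3,0,0],[0,0,0]],
    [255,[-7,0,0],[0,0,0]],
    [255,[-11,0,0],[0,0,0]],
    [255,[-15,0,0],[0,0,0]],
    [255,[-19,0,0],[0,0,0]],
    [255,[-22,0,0],[0,0,0]],
    [255,[-23,0,0],[0,0,0]],
    [255,[-23,0,3],[0,0,0]],
    [255,[-23,0,7],[0,0,0]],
    [255,[-23,0,9],[0,0,0]],
    [255,[-23,0,10],[0,0,0]],
    [255,[-23,0,10],[0,0,0]],
    [255,[-23,0,10],[0,0,0]],
    [255,[-23,0,10],[0,0,0]]
  ]
}}

```text
time_s: 12.92
eef_pos: [0.4483, 0.1634, 0.308]
ee_rot: [[-0.0, 0.244, -0.97], [-0.0, -0.97, -0.244], [-1.0, -0.0, 0.0]]
contact_force: [0.5, -0.5, 1.1]
width: -0.002
```

Run:
```python
from cell import readout, eyes
from h import *
import cv2
d=eyes.snapshot('scene');print(readout.read_state()['eef_pos'],readout.read_state()['time_s'])
cv2.imwrite('pics/s4.png',d['pixels'][:,:,::-1])
```

```text
[0.44820779 0.16339995 0.30804553] 12.975
```

View pics/s4.png

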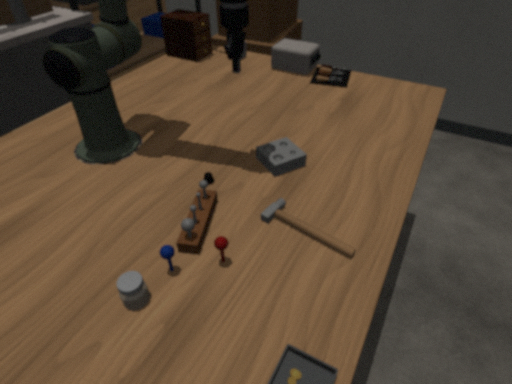

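The hand is clear. The punches (big ball at (188,226)), hammer, eyepiece (208,178) and jar (132,290) are where they were, so I'm handing in.

```bash
python3 -c "
from cell import ctrl
ctrl.close_job()"
```

```text
the job is handed in; nothing more can be done
```

I pointed with shut fingers at the 34 mm grey ball at the end of the stand, then at the 42 mm hollow, and handed the job in. Each hold lasted about 2.5 s, with the fingertips roughly 16 mm above the target. I then drew back more than 0.23 m from both.

- **Position:** the measured TCP stayed within about 2 mm sideways of both targets. The two camera views agreed on the ball's position to about 3 mm. The hollow's position came from the top view only.
- **Nothing moved:** by eye, the last scene picture shows all four punches upright and the hammer, eyepiece and jar where they were.
- **Contact:** the force readings stayed around 1 N, with similar values when the hand was well clear of everything. That looks like sensor noise, but it is too coarse to prove that contact stayed under 0.5 N.

No check failed. I took no closing top-view picture.

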